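Find the tight spot of the reagent carousel

ROBOT

A 7-joint arm with a two-finger parallel gripper is mounted at the origin on a cart in front of the work surface, level with it; the furniture and walls round the work are solid. World frame = base frame: x ahead of the robot, y to its left, z up, the work surface at z = 0. Lengths are in mm, angles in rad, forces in N, time in s.
With the tool pointing down it reaches from about 350 to 900 mm from the base axis. Payload 8.1 kg.
Tool frame: the origin (TCP) lies midway between the tips of the shut fingers; the grasp point (between the pads) lies r.grasp_offset behind it (r.grasp_offset is the distance from the TCP to the grasp point, in mm); y points along the fingers, x is the direction in which the jaws open and shut, and the axes are right-handed (so a half turn about y gives the same grasp; the last joint's range is limited). The gripper opens to 92 mm and grips with 3 to 60 N. Pads are 19 mm wide; open, the fingers measure 130 mm over their backs; the gripper's body (75 mm by 190 mm) begins 47 mm behind the grasp point.
Start: joints at [1.191, 0.434, 0.025, 1.573, -0.012, 1.134, -0.075], TCP at [170.775, -601.23, 226.742] pointing down, gripper open.
Joint ranges: [-2.62, 2.62], [-0.44, 2.09], [-1.27, 1.32], [0.08, 2.57], [-1.32, 4.46], [0.12, 2], [-2.74, 2.74]. Speed limits (rad/s): [2.22, 2.22, 3.01, 3.01, 3.14, 3.14, 3.14].

INTERFACE

Orientations are given as a unit quaternion [w, x, y, z].
In Python, from cell import r gives the robot as it stands.
- The arm moves only by the tool carry_out, never from a script. Its argument "targets" is one flat list of numbers, 5 for each row, row after row: the closure, from 0 (fully open) to 1 (shut), then the shift along the world's x, y, z in cm, then the turn about the world's z in degrees. A call has 1 to 20 rows; each row is the pose to reach, as a shift and turn from the pose measured when the call began; what a row does not reach only later rows make up. A row lasts 1/8 s, in which the tool goes at most 62.5 mm and 10.7 degrees, less where a joint would pass 70% of its speed; a pose out of reach is approached as far as the arm can. A call with a gripper value outside its range is refused whole. The fingers move at their own pace and stop on an object; the grip force is fixed at half the most. Time passes only in rows, so rows that repeat a pose let the fingers close. It gives the time, the measured TCP pose, the force and the opening at its end, in the units of the state.
- r.get_obs(): the state, without advancing time (a new reading comes with each control period).
- r.camera(name): name is "scene" or "top"; returns a dict with "frame" (420x560x3 uint8, red, green, blue), "K" (3x3 intrinsics, pixels), "pose" (4x4, takes a point from camera to world coordinates). Camera axes: x right, y down, z forward; pixel columns grow to the right and rows downward; lengths in mm; the calibration is good to about 2 mm. A picture is of the moment at which its call begins. There is no depth.
- r.job_done(): hands the job in, once; it reports no verdict.
The state is a dict: "time_s": time; "joint_pos": joint angles; "qvel": joint speeds; "effort": joint torques, N m; "ee_pos": TCP position; "ee_rot": TCP orientation; "force": force on the tool from outside, world axes, zero at the start; "wrist_torque": the same for the moment, N m; "width": finger opening in mm.
Only numpy, scipy, OpenCV 4.12 (cv2) and the standard library are available. Lean on these libraries where they do the work, as an engineer would, in place of code of your own. Each camera call takes 0.05 s, during which the arm holds its last target.

TASK

The round reagent carousel rubs on its wiper post at one place of its turn, which cannot be seen. Turn it slowly, feel where the drag rises, and leave it standing with the middle of that tight place at the wiper; then push the flag lever on the unit right over to mark it for service. Do not shove the unit along the bench, and leave the things round it where they are.

Things in the scene. Friction and masses are not known exactly. Their poses are not given: they have to be found in the camera images.
- unit: The loose grey base: 252 mm round plate, 16 mm high, with an arm to +y for the flag lever and one to -y for the wiper. Some 3.6 kg in all, on rubber feet: about 20 N sideways makes it slide. Origin: on the bench, on the carousel's upright turning axis. +x away from the robot at yaw 0, +y to the lever.
- disc: The reagent carousel: 244 mm across, 62 mm high, underside 35 mm above the bench, a lifting bar (22 x 60 mm, 30 mm high) across its top. Origin: underside, on the turning axis; its +x points to the knob. It stays where left. Free drag is 1 to 2 N at the knob; an unseen springy high spot on the rim raises it to 8 to 13 N while it passes the wiper, felt from about 0.2 rad before to 0.2 rad after.
- carousel (a joint): Turn of the carousel on the base, rad, anticlockwise from above; at 0 the knob lies on the unit's +x side. It can make more than a whole turn either way. Whichever way it is turned, the drag through the tight place rises steeply and falls more slowly, so its peak comes a little before the middle; the middle lies half-way between the rises felt from either side.
- knob_mid (a point): Centre, half-way up, of the black upright knob on the carousel: 20 mm across, grip 40 mm high, 85 mm from the turning axis, 129 mm above the bench, top at 150 mm. It revolves freely on its pin and slides 6 mm either way in a radial slot, so the hand need not turn with it nor follow its circle exactly.
- wiper: The fixed post at the unit's -y side with a rounded black rubber nose facing the rim. Origin: the middle of the nose (radius 6 mm), 16 mm above the bench, 131.5 mm from the turning axis; the nose is 60 mm high.
- flag (a joint): The flag lever, rad: 0 leaning to the unit's -x side, 1.0 (a stop) pushed right over to the +x side; it stays where it is left and takes 1 to 2 N at its ball.
- flag_tip (a point): Centre of the 26 mm ball at the lever's tip, 86 mm above the bench; its pivot lies 178 mm to the unit's +y side, 38 mm above the bench, and the ball 55 mm from it. It goes from 26 mm on the unit's -x side of the pivot to 26 mm on the +x side, in an arc in the unit's x-z plane.
- bottle: Bystander: reagent bottle, 42 mm across, 88 mm high; origin at its underside. Leave it.
- tips: Bystander: box of pipette tips, 84 x 120 x 70 mm; origin at its underside. Leave it.
- timer: Bystander: small white timer, 64 x 66 x 19 mm; origin at its underside. Leave it.
- segment: Bystander: black cuvette segment, 28 x 104 x 26 mm; origin at its underside. Leave it.
- marker: Bystander: marker pen, 135 mm long, 16 mm high; origin at its underside. Leave it.

How it is judged (in metres and radians):
On the way, in this order (a step that is already met when the one before it is completed fails the run):
1. the middle of the tight place stands still at the wiper, the flag not yet pushed over (contact force between wiper and disc above 6 N and velocity of joint carousel between -0.05 and 0.05 rad/s and value of joint flag below 0.5 rad), for 0.3 s.
2. the flag lever is pushed right over with the tight place still at the wiper (contact force between wiper and disc above 6 N and value of joint flag above 0.85 rad), for 0.2 s.
At the end, for the whole second after the job is handed in: The tight place stands at the wiper to within about 8 degrees (the wiper presses on the rim with more than 6 N), the carousel is still, the flag lever is over (more than 0.85 of 1.0 rad), and the unit stands within 30 mm of where it stood (all of step 2 and angular speed of disc below 0.05 rad/s and distance of unit from where it was at the start of the episode below 0.03 m); the robot touches nothing.
It fails at once if the unit is shoved more than 30 mm along the bench (distance of unit from where it was at the start of the episode above 0.03 m).
It fails at once if the carousel is spun fast (over 3 rad/s) (velocity of joint carousel above 3 rad/s or velocity of joint carousel below -3 rad/s).
It fails at once if a thing near by is moved more than 30 mm (distance of any of bottle, tips, timer, segment, marker from where it was at the start of the episode above 0.03 m).
It also fails if it takes over 72 s, if anything falls off the work surface, if the arm or the gripper's body presses on something with over 40 N, if the wrist force passes 120 N, or if a joint passes its speed limit or range.

## Working session

There is one attempt and no reset: what is moved stays moved. The work goes in short steps, Python scripts to look and compute and a tool call to move; the robot and the scene stay as the last step left them, time stands still between calls to the robot, and variables do not carry over. Pictures are saved under pics/ and viewed, and the job is handed in when it is done.

Besides the shell and the picture viewer there is one more tool, called after ">>>" as name(argument=value, ...), one argument or row to a line, values as JSON. carry_out: Moves the arm, as the interface text tells. Its arguments: {"type":"object","properties":{"targets":{"type":"array"}},"required":["targets"]}

```bash
ls; mkdir -p pics; python3 - <<'E'
from cell import r
import cv2,numpy as np
o=r.get_obs()
for k,v in o.items(): print(k,np.round(v,3))
print(r.grasp_offset)
for n in("scene","top"):
    c=r.camera(n); cv2.imwrite(f"pics/{n}0.png",c["frame"][:,:,::-1]); np.savez(f"{n}0.npz",**c)
    print(n,c["K"],np.round(c["pose"],3))
E
```

```text
pics
time_s 0.0
joint_pos [ 1.191  0.435  0.025  1.574 -0.012  1.134 -0.075]
qvel [ 0.    -0.     0.001 -0.001 -0.002  0.001  0.002]
effort [-0.0000e+00 -6.6785e+01  9.8500e-01 -3.1445e+01 -6.1000e-02  4.3000e-02
  0.0000e+00]
ee_pos [ 170.585 -600.729  225.934]
ee_rot [ 0.564 -0.564  0.427 -0.426]
force [-0.081 -0.212 -0.431]
wrist_torque [-0.054 -0.036 -0.028]
width 91.407
18.8
scene [[540.8892209    0.         273.95270252]
 [  0.         540.8892209  206.82187441]
 [  0.           0.           1.        ]] [[-5.900000e-01 -5.130000e-01  6.230000e-01 -5.529840e+02]
 [-8.070000e-01  3.840000e-01 -4.490000e-01  7.021330e+02]
 [-9.000000e-03 -7.680000e-01 -6.410000e-01  1.205334e+03]
 [ 0.000000e+00  0.000000e+00  0.000000e+00  1.000000e+00]]
top [[382.44410942   0.         276.52346893]
 [  0.         382.44410942 207.92823503]
 [  0.           0.           1.        ]] [[ 2.900000e-02 -9.980000e-01  6.200000e-02  4.465970e+02]
 [-1.000000e+00 -2.900000e-02  3.000000e-03 -3.546100e+01]
 [-1.000000e-03 -6.200000e-02 -9.980000e-01  1.291914e+03]
 [ 0.000000e+00  0.000000e+00  0.000000e+00  1.000000e+00]]
```

View pics/scene0.png

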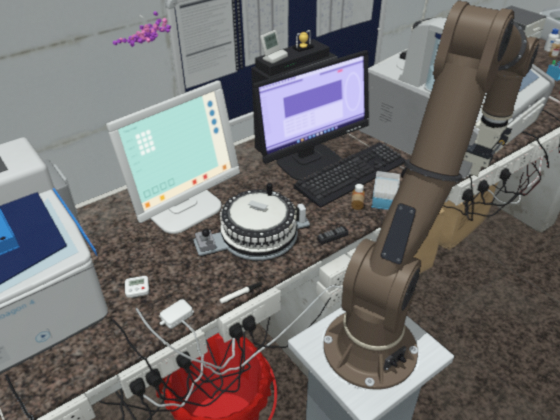

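View pics/top0.png

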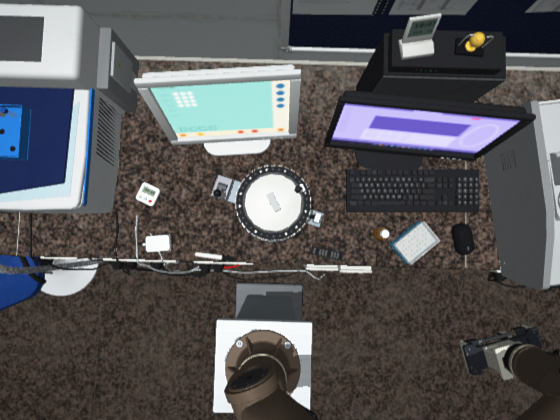

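```bash
cat > h.py <<'E'
import numpy as np,cv2
def ray(c,u,v,z):
    K,P=c["K"],c["pose"]; d=P[:3,:3]@np.linalg.inv(K)@[u,v,1]; o=P[:3,3]
    return o+d*(z-o[2])/d[2]
def proj(c,p):
    P=np.linalg.inv(c["pose"]); q=P[:3,:3]@np.array(p)+P[:3,3]; q=c["K"]@q; return q[:2]/q[2]
E
python3 - <<'E'
import cv2,numpy as np
for n,(x0,y0,x1,y1) in dict(top=(195,150,345,262),scene=(185,170,345,260)).items():
    f=np.load(f"{n}0.npz")["frame"][:,:,::-1]
    cv2.imwrite(f"pics/{n}0z.png",cv2.resize(f[y0:y1,x0:x1],None,fx=5,fy=5,interpolation=cv2.INTER_CUBIC))
E
```

```text
(no output)
```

View pics/top0z.png

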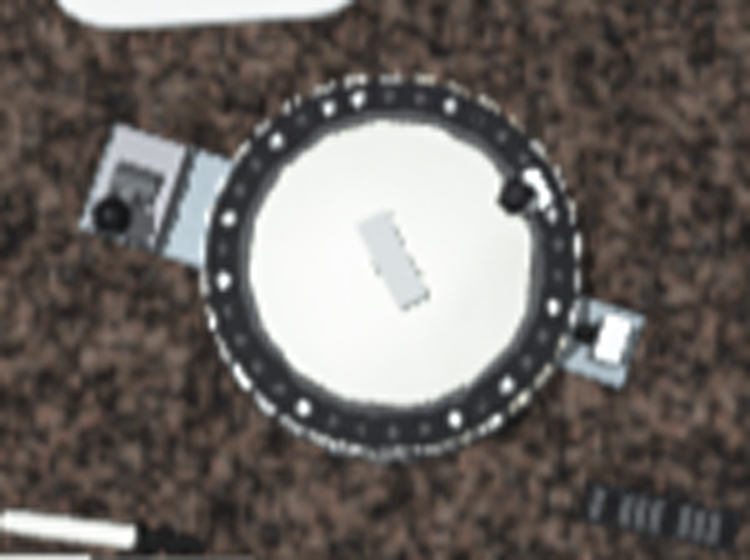

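View pics/scene0z.png

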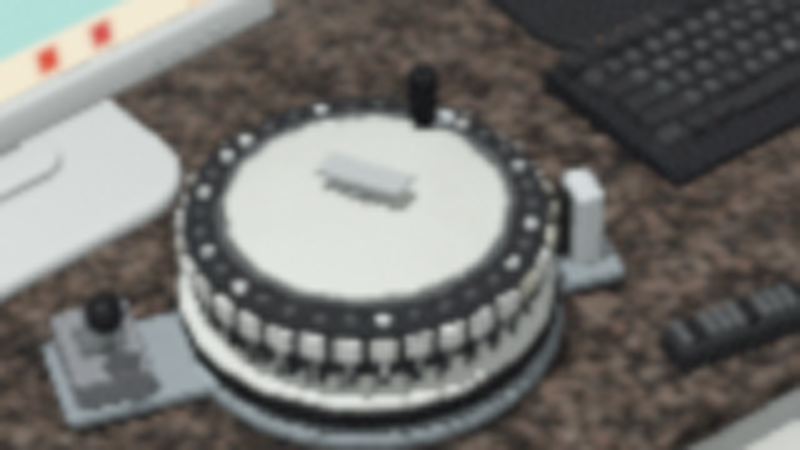

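```bash
python3 - <<'E'
import numpy as np,cv2
from h import *
t=np.load("top0.npz"); s=np.load("scene0.npz")
f=t["frame"]; g=f.min(2); m=((g>150)).astype(np.uint8)
n,l,st,ce=cv2.connectedComponentsWithStats(m); i=l[190,260]
cs,_=cv2.findContours((l==i).astype(np.uint8),0,cv2.CHAIN_APPROX_NONE); c=cv2.convexHull(max(cs,key=len))
(e,ax,a)=cv2.fitEllipse(c); print(e,ax)
C=ray(t,*e,97); print("centre",C)
T=lambda u,v:(195+u/5,150+v/5); S=lambda u,v:(185+u/5,170+v/5)
def tri(a,b):
    A=[];B=[]
    for cam,(u,v) in ((t,a),(s,b)):
        P=cam["pose"]; d=P[:3,:3]@np.linalg.inv(cam["K"])@[u,v,1]; d/=np.linalg.norm(d); M=np.eye(3)-np.outer(d,d); A.append(M);B.append(M@P[:3,3])
    return np.linalg.solve(sum(A),sum(B))
ballT=T(110,214); ballS=S(103,313)
print("ball z86 top",ray(t,*ballT,86),"scene",ray(s,*ballS,86),"tri",tri(ballT,ballS))
kT=T(515,195);kS=S(424,72)
print("knob top z150",ray(t,*kT,148),"scene",ray(s,*kS,150), "tri", tri(kT,kS))
print("wiper post top", ray(t,*T(612,340),90), ray(s,*S(583,172),95))
for nm,p,z in (("armL",T(115,122),16),("armL2",T(78,230),16),("w1",T(645,315),16),("w2",T(622,388),16)): print(nm,ray(t,*p,z))
for nm,p in (("monitor base",(237,150)),("bottle",(382,233)),("tips",(415,243)),("timer",(147,194)),("seg",(326,253)),("marker",(208,256)),("bench edge",(250,265))): print(nm,ray(t,*p,20)[:2])
E
```

```text
(272.7630615234375, 202.25218200683594) (56.68296432495117, 57.104400634765625)
centre [538.6429857  -19.58857913  97.        ]
ball z86 top [564.39113705 158.01883855  86.        ] scene [560.8389609  158.76239926  86.        ] tri [564.24330716 157.88112994  83.12923457]
knob top z150 [576.84379996 -94.9123422  148.        ] scene [571.04678646 -92.08816032 150.        ] tri [576.87049771 -95.52258311 144.85599417]
wiper post top [ 493.62394473 -161.21698306   90.        ] [ 482.58350814 -153.47258149   95.        ]
armL [633.41239618 168.29610722  16.        ]
armL2 [559.84886513 190.26717334  16.        ]
w1 [ 513.85697927 -190.61411891   16.        ]
w2 [ 464.72707718 -176.33516037   16.        ]
monitor base [717.32097918 106.93809546]
bottle [ 452.81006959 -383.85311496]
tips [ 422.93336566 -493.45448559]
timer [560.04795238 402.27972561]
seg [ 381.42059524 -199.5607852 ]
marker [360.19793672 190.23023791]
bench edge [334.71712298  50.39936368]
```

```bash
python3 - <<'E'
import numpy as np
from scipy.spatial.transform import Rotation as R
from h import *
q=[0.564,-0.564,0.427,-0.426]
print(np.round(R.from_quat(q,scalar_first=True).as_matrix(),3))
t=np.load("top0.npz"); s=np.load("scene0.npz")
for nm,p in (("Lmon bl",(160,146)),("Lmon br",(300,137)),("Rmon bl",(328,152)),("Rmon br",(478,159))):
    for z in (50,100,150,200): print(nm,z,ray(t,*p,z)[:2])
for nm,p in (("Lmon bl",(150,216)),("Lmon br",(240,165)),("Rmon bl",(273,162)),("R br",(370,110))):
    for z in (50,100,150,200): print(nm,z,ray(s,*p,z)[:2])
E
```

```text
[[ 0.272 -0.001  0.962]
 [-0.962  0.001  0.272]
 [-0.001 -1.    -0.001]]
Lmon bl 50 [716.94166551 357.16053213]
Lmon bl 100 [706.05746716 341.35340266]
Lmon bl 150 [695.1732688  325.54627319]
Lmon bl 200 [684.28907045 309.73914372]
Lmon br 50 [ 760.16273612 -102.19128947]
Lmon br 100 [747.53843815 -99.50470936]
Lmon br 150 [734.91414018 -96.81812925]
Lmon br 200 [722.28984222 -94.13154914]
Rmon bl 50 [ 712.89973707 -195.33263042]
Rmon bl 100 [ 702.17826857 -188.89613831]
Rmon bl 150 [ 691.45680006 -182.45964619]
Rmon bl 200 [ 680.73533155 -176.02315408]
Rmon br 50 [ 703.85795409 -687.1988578 ]
Rmon br 100 [ 693.5005118 -660.9596116]
Rmon br 150 [ 683.14306952 -634.7203654 ]
Rmon br 200 [ 672.78562723 -608.4811192 ]
Lmon bl 50 [775.32614571 246.35422955]
Lmon bl 100 [717.8401734  266.07919813]
Lmon bl 150 [660.35420109 285.80416672]
Lmon bl 200 [602.86822878 305.5291353 ]
Lmon br 50 [ 838.205217   -148.26694732]
Lmon br 100 [ 777.99799369 -111.46374821]
Lmon br 150 [717.79077038 -74.66054911]
Lmon br 200 [657.58354706 -37.85735   ]
Rmon bl 50 [ 780.73956106 -256.52629672]
Rmon bl 100 [ 723.01930949 -215.03790018]
Rmon bl 150 [ 665.29905793 -173.54950364]
Rmon bl 200 [ 607.57880637 -132.0611071 ]
R br 50 [ 841.95548392 -808.97882789]
R br 100 [ 781.58595831 -743.58164938]
R br 150 [ 721.2164327  -678.18447087]
R br 200 [ 660.84690709 -612.78729236]
```

>>> carry_out(
  targets=[0.4, 4, 5, 0, 0, 0.4, 8, 10, 0, 0, 0.4, 12, 15, 0, 0, 0.4, 16, 20, 0, 0, 0.4, 20, 25, 0, 0, 0.4, 24, 30, 0, 0, 0.4, 28, 35, 0, 0, 0.4, 32, 40, 0, 0, 0.4, 36, 45, 0, 0, 0.4, 39, 48.5, -1, 0, 0.4, 40.6, 50.5, -3, 0, 0.4, 40.6, 50.5, -5, 0, 0.4, 40.6, 50.5, -5, 0, 0.4, 40.6, 50.5, -5, 0],
)

```text
time_s: 1.85
ee_pos: [576.7, -96.4, 176.6]
ee_rot: [0.564, -0.564, 0.427, -0.426]
force: [-0.5, -0.2, 0.3]
width: 55.1
```

```bash
python3 - <<'E'
from cell import r
import cv2,numpy as np
a=[]
for n,(x0,y0,x1,y1) in dict(scene=(185,130,345,260),top=(215,130,345,235)).items():
    c=r.camera(n); np.savez(f"{n}1.npz",**c)
    cv2.imwrite(f"pics/{n}1.png",cv2.resize(c["frame"][y0:y1,x0:x1,::-1],None,fx=4.5,fy=4.5,interpolation=cv2.INTER_CUBIC))
E
```

```text
(no output)
```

View pics/scene1.png

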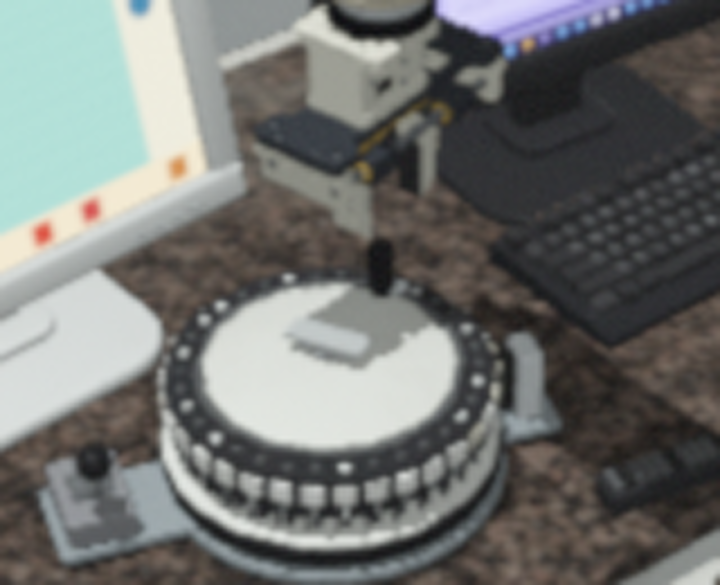

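View pics/top1.png

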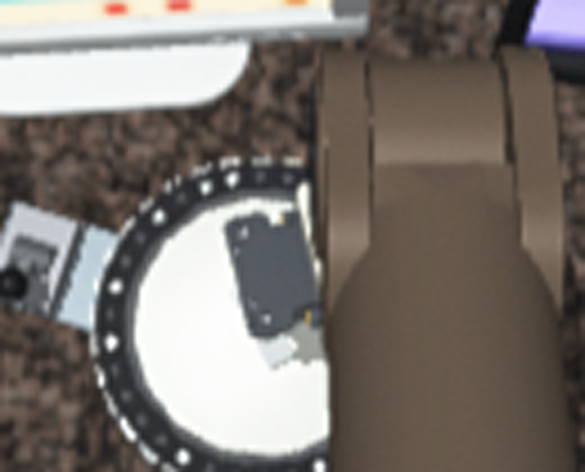

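>>> carry_out(
  targets=[0.4, 0, 0.1, -3, 0, 0.4, 0, 0.1, -6, 0, 0.4, 0, 0.1, -6, 0, 0.4, 0, 0.1, -6, 0],
)

```text
time_s: 2.45
ee_pos: [577.8, -95.6, 118.5]
ee_rot: [0.565, -0.563, 0.426, -0.427]
force: [0.1, -0.5, -0.6]
width: 55.1
```

>>> carry_out(
  targets=[1, 0, 0, 0, 0, 1, 0, 0, 0, 0, 1, 0, 0, 0, 0, 1, 0, 0, 0, 0, 1, 0, 0, 0, 0, 1, 0, 0, 0, 0],
)

```text
time_s: 3.2
ee_pos: [577.8, -95.6, 118.6]
ee_rot: [0.565, -0.563, 0.426, -0.427]
force: [-0.8, -0.8, 2.4]
width: 19.4
```

```bash
python3 - <<'E'
import numpy as np
for a in range(-60,305,5):
    print(a, *np.round([538.6+85*np.cos(np.radians(a)),-19.6+85*np.sin(np.radians(a))],0).astype(int), end=" | " if a%20 else "\n")
E
```

```text
-60 581 -93
-55 587 -89 | -50 593 -85 | -45 599 -80 | -40 604 -74
-35 608 -68 | -30 612 -62 | -25 616 -56 | -20 618 -49
-15 621 -42 | -10 622 -34 | -5 623 -27 | 0 624 -20
5 623 -12 | 10 622 -5 | 15 621 2 | 20 618 9
25 616 16 | 30 612 23 | 35 608 29 | 40 604 35
45 599 41 | 50 593 46 | 55 587 50 | 60 581 54
65 575 57 | 70 568 60 | 75 561 63 | 80 553 64
85 546 65 | 90 539 65 | 95 531 65 | 100 524 64
105 517 63 | 110 510 60 | 115 503 57 | 120 496 54
125 490 50 | 130 484 46 | 135 478 41 | 140 473 35
145 469 29 | 150 465 23 | 155 462 16 | 160 459 9
165 456 2 | 170 455 -5 | 175 454 -12 | 180 454 -20
185 454 -27 | 190 455 -34 | 195 456 -42 | 200 459 -49
205 462 -56 | 210 465 -62 | 215 469 -68 | 220 473 -74
225 478 -80 | 230 484 -85 | 235 490 -89 | 240 496 -93
245 503 -97 | 250 510 -99 | 255 517 -102 | 260 524 -103
265 531 -104 | 270 539 -105 | 275 546 -104 | 280 553 -103
285 561 -102 | 290 568 -99 | 295 575 -97 | 300 581 -93
```

>>> carry_out(
  targets=[1, 0.6, 0.4, 0, 0, 1, 1.2, 0.9, 0, 0],
)

```text
time_s: 3.45
ee_pos: [590.2, -86.5, 118.6]
ee_rot: [0.565, -0.563, 0.426, -0.427]
force: [-0.8, -0.5, 1.8]
width: 19.4
```

>>> carry_out(
  targets=[1, 0.7, 0.6, 0, 0, 1, 1.4, 1.25, 0, 0],
)

```text
time_s: 3.7
ee_pos: [604.9, -73.4, 118.6]
ee_rot: [0.565, -0.563, 0.426, -0.427]
force: [-0.7, -0.8, 1.8]
width: 19.4
```

>>> carry_out(
  targets=[1, 0.45, 0.6, 0, 0, 1, 0.85, 1.2, 0, 0],
)

```text
time_s: 3.95
ee_pos: [613.9, -60.7, 118.6]
ee_rot: [0.565, -0.563, 0.426, -0.427]
force: [0.4, -2.0, 2.2]
width: 19.0
```

>>> carry_out(
  targets=[1, 0.4, 0.7, 0, 0, 1, 0.6, 1.3, 0, 0],
)

```text
time_s: 4.2
ee_pos: [620.1, -47.1, 118.6]
ee_rot: [0.565, -0.563, 0.426, -0.427]
force: [-1.1, -1.1, 1.6]
width: 19.2
```

>>> carry_out(
  targets=[1, 0.25, 0.7, 0, 0, 1, 0.4, 1.5, 0, 0],
)

```text
time_s: 4.45
ee_pos: [624.3, -31.7, 118.6]
ee_rot: [0.565, -0.563, 0.426, -0.427]
force: [-0.3, -0.7, 2.5]
width: 19.3
```

>>> carry_out(
  targets=[1, 0, 0.9, 0, 0, 1, 0, 1.8, 0, 0],
)

```text
time_s: 4.7
ee_pos: [624.2, -12.9, 118.6]
ee_rot: [0.565, -0.563, 0.426, -0.427]
force: [0.0, -0.9, 1.3]
width: 18.9
```

>>> carry_out(
  targets=[1, -0.1, 0.9, 0, 0, 1, -0.35, 1.7, 0, 0],
)

```text
time_s: 4.95
ee_pos: [620.7, 5.0, 118.6]
ee_rot: [0.565, -0.563, 0.426, -0.427]
force: [0.5, -1.2, 1.6]
width: 19.2
```

>>> carry_out(
  targets=[1, -0.3, 0.8, 0, 0, 1, -0.7, 1.6, 0, 0],
)

```text
time_s: 5.2
ee_pos: [613.4, 21.6, 118.6]
ee_rot: [0.565, -0.563, 0.426, -0.427]
force: [0.7, -1.0, 1.4]
width: 19.0
```

>>> carry_out(
  targets=[1, -0.45, 0.7, 0, 0, 1, -1.0, 1.4, 0, 0],
)

```text
time_s: 5.45
ee_pos: [603.1, 36.1, 118.6]
ee_rot: [0.565, -0.563, 0.426, -0.427]
force: [0.2, -0.9, 0.4]
width: 19.4
```

>>> carry_out(
  targets=[1, -0.6, 0.65, 0, 0, 1, -1.3, 1.2, 0, 0],
)

```text
time_s: 5.7
ee_pos: [589.6, 48.6, 118.6]
ee_rot: [0.565, -0.563, 0.426, -0.427]
force: [1.0, -1.0, 0.5]
width: 19.2
```

>>> carry_out(
  targets=[1, -0.75, 0.5, 0, 0, 1, -1.5, 0.9, 0, 0],
)

```text
time_s: 5.95
ee_pos: [574.0, 58.1, 118.6]
ee_rot: [0.565, -0.563, 0.425, -0.427]
force: [1.8, -0.4, -0.1]
width: 19.5
```

>>> carry_out(
  targets=[1, -0.85, 0.35, 0, 0, 1, -1.7, 0.6, 0, 0],
)

```text
time_s: 6.2
ee_pos: [556.4, 64.4, 118.6]
ee_rot: [0.566, -0.563, 0.425, -0.427]
force: [1.2, -0.3, 0.4]
width: 19.3
```

>>> carry_out(
  targets=[1, -0.9, 0.15, 0, 0, 1, -1.8, 0.2, 0, 0],
)

```text
time_s: 6.45
ee_pos: [537.7, 66.5, 118.6]
ee_rot: [0.566, -0.563, 0.425, -0.427]
force: [1.9, 0.1, -0.7]
width: 18.9
```

>>> carry_out(
  targets=[1, -0.9, -0.1, 0, 0, 1, -1.8, -0.3, 0, 0],
)

```text
time_s: 6.7
ee_pos: [519.0, 63.5, 118.6]
ee_rot: [0.566, -0.563, 0.425, -0.427]
force: [1.9, 0.6, -0.1]
width: 19.5
```

>>> carry_out(
  targets=[1, -0.85, -0.25, 0, 0, 1, -1.65, -0.6, 0, 0],
)

```text
time_s: 6.95
ee_pos: [501.9, 57.3, 118.6]
ee_rot: [0.566, -0.563, 0.425, -0.427]
force: [1.3, 0.5, -1.2]
width: 19.4
```

>>> carry_out(
  targets=[1, -0.75, -0.4, 0, 0, 1, -1.5, -0.9, 0, 0],
)

```text
time_s: 7.2
ee_pos: [486.3, 48.1, 118.6]
ee_rot: [0.566, -0.563, 0.426, -0.427]
force: [1.2, 0.7, -0.4]
width: 19.4
```

>>> carry_out(
  targets=[1, -0.65, -0.55, 0, 0, 1, -1.25, -1.2, 0, 0],
)

```text
time_s: 7.45
ee_pos: [473.3, 35.7, 118.6]
ee_rot: [0.566, -0.563, 0.426, -0.427]
force: [0.2, 0.1, -1.2]
width: 19.5
```

>>> carry_out(
  targets=[1, -0.55, -0.75, 0, 0, 1, -1.0, -1.5, 0, 0],
)

```text
time_s: 7.7
ee_pos: [462.9, 20.1, 118.6]
ee_rot: [0.566, -0.563, 0.426, -0.427]
force: [0.3, 2.7, -0.4]
width: 19.2
```

>>> carry_out(
  targets=[1, -0.35, -0.8, 0, 0, 1, -0.65, -1.65, 0, 0],
)

```text
time_s: 7.95
ee_pos: [456.0, 3.0, 118.6]
ee_rot: [0.565, -0.563, 0.426, -0.427]
force: [0.9, 2.5, -1.3]
width: 19.4
```

>>> carry_out(
  targets=[1, -0.2, -0.85, 0, 0, 1, -0.3, -1.75, 0, 0],
)

```text
time_s: 8.2
ee_pos: [452.9, -15.2, 118.6]
ee_rot: [0.565, -0.563, 0.426, -0.427]
force: [-0.2, 1.1, 0.1]
width: 19.3
```

>>> carry_out(
  targets=[1, -0.05, -0.9, 0, 0, 1, 0.1, -1.75, 0, 0],
)

```text
time_s: 8.45
ee_pos: [453.7, -31.4, 118.5]
ee_rot: [0.566, -0.563, 0.426, -0.426]
force: [-1.0, 9.6, -0.2]
width: 19.4
```

>>> carry_out(
  targets=[1, 0.1, -0.45, 0, 0],
)

```text
time_s: 8.57
ee_pos: [454.4, -35.1, 118.5]
ee_rot: [0.567, -0.563, 0.426, -0.425]
force: [-2.2, 7.5, 1.2]
width: 19.0
```

>>> carry_out(
  targets=[1, 0.12, -0.45, 0, 0],
)

```text
time_s: 8.7
ee_pos: [455.4, -38.3, 118.5]
ee_rot: [0.567, -0.563, 0.426, -0.424]
force: [-2.0, 7.3, 2.3]
width: 19.0
```

>>> carry_out(
  targets=[1, 0.15, -0.45, 0, 0],
)

```text
time_s: 8.82
ee_pos: [456.5, -42.0, 118.5]
ee_rot: [0.568, -0.563, 0.426, -0.423]
force: [-2.0, 6.8, 3.2]
width: 19.1
```

>>> carry_out(
  targets=[1, 0.17, -0.4, 0, 0],
)

```text
time_s: 8.95
ee_pos: [457.9, -45.6, 118.5]
ee_rot: [0.568, -0.563, 0.427, -0.422]
force: [-0.2, 2.3, 1.3]
width: 19.2
```

>>> carry_out(
  targets=[1, 0.2, -0.4, 0, 0],
)

```text
time_s: 9.07
ee_pos: [459.9, -50.1, 118.5]
ee_rot: [0.568, -0.563, 0.427, -0.422]
force: [-0.9, 1.1, 0.4]
width: 19.3
```

>>> carry_out(
  targets=[1, 0.2, -0.4, 0, 0],
)

```text
time_s: 9.2
ee_pos: [462.0, -54.8, 118.5]
ee_rot: [0.568, -0.563, 0.427, -0.423]
force: [-0.7, 2.2, 1.0]
width: 19.5
```

>>> carry_out(
  targets=[1, 0.2, -0.4, 0, 0],
)

```text
time_s: 9.32
ee_pos: [464.1, -59.4, 118.6]
ee_rot: [0.568, -0.563, 0.427, -0.423]
force: [-1.7, 0.8, 2.6]
width: 19.0
```

>>> carry_out(
  targets=[1, -0.2, 0.35, 0, 0, 1, -0.3, 0.65, 0, 0],
)

```text
time_s: 9.57
ee_pos: [461.0, -53.1, 118.5]
ee_rot: [0.568, -0.563, 0.427, -0.423]
force: [-0.1, -1.4, 0.3]
width: 19.2
```

>>> carry_out(
  targets=[1, -0.12, 0.3, 0, 0],
)

```text
time_s: 9.7
ee_pos: [459.7, -49.8, 118.6]
ee_rot: [0.568, -0.563, 0.427, -0.423]
force: [0.4, -1.3, -0.3]
width: 19.5
```

>>> carry_out(
  targets=[1, -0.12, 0.3, 0, 0],
)

```text
time_s: 9.82
ee_pos: [458.4, -46.6, 118.6]
ee_rot: [0.568, -0.563, 0.427, -0.423]
force: [0.4, -1.6, -0.5]
width: 19.3
```

>>> carry_out(
  targets=[1, -0.1, 0.3, 0, 0],
)

```text
time_s: 9.95
ee_pos: [457.4, -43.9, 118.6]
ee_rot: [0.567, -0.563, 0.426, -0.423]
force: [1.6, -6.5, -1.2]
width: 19.4
```

>>> carry_out(
  targets=[1, -0.1, 0.3, 0, 0],
)

```text
time_s: 10.07
ee_pos: [456.5, -41.8, 118.6]
ee_rot: [0.567, -0.563, 0.426, -0.424]
force: [2.8, -8.0, -1.7]
width: 19.2
```

>>> carry_out(
  targets=[1, -0.08, 0.35, 0, 0],
)

```text
time_s: 10.2
ee_pos: [455.9, -39.7, 118.6]
ee_rot: [0.566, -0.564, 0.426, -0.425]
force: [1.1, -8.4, -1.7]
width: 19.5
```

>>> carry_out(
  targets=[1, -0.06, 0.35, 0, 0],
)

```text
time_s: 10.32
ee_pos: [455.5, -37.8, 118.6]
ee_rot: [0.566, -0.564, 0.426, -0.426]
force: [2.2, -10.1, -1.5]
width: 19.0
```

>>> carry_out(
  targets=[1, -0.05, 0.35, 0, 0],
)

```text
time_s: 10.45
ee_pos: [455.0, -36.1, 118.6]
ee_rot: [0.565, -0.564, 0.426, -0.427]
force: [1.7, -10.3, -1.8]
width: 19.2
```

>>> carry_out(
  targets=[1, -0.03, 0.35, 0, 0],
)

```text
time_s: 10.58
ee_pos: [454.8, -34.4, 118.5]
ee_rot: [-0.564, 0.564, -0.426, 0.428]
force: [2.3, -7.9, -1.2]
width: 19.1
```

>>> carry_out(
  targets=[1, -0.03, 0.4, 0, 0],
)

```text
time_s: 10.7
ee_pos: [454.6, -32.4, 118.6]
ee_rot: [-0.563, 0.564, -0.426, 0.429]
force: [0.7, -11.0, -0.6]
width: 19.3
```

>>> carry_out(
  targets=[1, 0, 0.4, 0, 0],
)

```text
time_s: 10.82
ee_pos: [454.5, -30.3, 118.6]
ee_rot: [-0.562, 0.564, -0.426, 0.43]
force: [1.6, -9.8, 0.4]
width: 19.5
```

>>> carry_out(
  targets=[1, 0, 0.4, 0, 0],
)

```text
time_s: 10.95
ee_pos: [454.4, -28.1, 118.6]
ee_rot: [-0.561, 0.565, -0.426, 0.43]
force: [0.7, -9.3, 0.5]
width: 19.0
```

>>> carry_out(
  targets=[1, 0, 0.4, 0, 0],
)

```text
time_s: 11.08
ee_pos: [454.2, -25.8, 118.5]
ee_rot: [-0.56, 0.565, -0.426, 0.431]
force: [0.2, -7.8, 0.9]
width: 19.1
```

>>> carry_out(
  targets=[1, 0, 0.4, 0, 0],
)

```text
time_s: 11.2
ee_pos: [453.9, -23.3, 118.5]
ee_rot: [-0.559, 0.565, -0.426, 0.432]
force: [0.7, -8.3, 1.5]
width: 19.0
```

>>> carry_out(
  targets=[1, 0, 0.4, 0, 0],
)

```text
time_s: 11.32
ee_pos: [453.6, -20.5, 118.6]
ee_rot: [-0.558, 0.565, -0.427, 0.433]
force: [-0.4, -6.2, 2.2]
width: 19.5
```

>>> carry_out(
  targets=[1, 0.05, 0.4, 0, 0],
)

```text
time_s: 11.45
ee_pos: [453.8, -16.9, 118.5]
ee_rot: [-0.557, 0.565, -0.427, 0.433]
force: [-0.1, -0.7, 1.8]
width: 19.3
```

>>> carry_out(
  targets=[1, 0.05, 0.4, 0, 0],
)

```text
time_s: 11.58
ee_pos: [454.1, -12.5, 118.6]
ee_rot: [-0.557, 0.565, -0.427, 0.433]
force: [0.5, -1.0, 0.3]
width: 19.4
```

>>> carry_out(
  targets=[1, 0, -0.3, 0, 0],
)

```text
time_s: 11.7
ee_pos: [454.1, -14.1, 118.6]
ee_rot: [-0.558, 0.566, -0.427, 0.432]
force: [0.5, 1.6, 0.3]
width: 19.6
```

>>> carry_out(
  targets=[1, 0, -0.3, 0, 0],
)

```text
time_s: 11.82
ee_pos: [454.1, -16.6, 118.6]
ee_rot: [-0.559, 0.565, -0.427, 0.432]
force: [-0.6, 2.1, 0.8]
width: 19.2
```

>>> carry_out(
  targets=[1, 0, -0.3, 0, 0],
)

```text
time_s: 11.95
ee_pos: [454.1, -19.0, 118.6]
ee_rot: [-0.559, 0.565, -0.427, 0.431]
force: [-0.5, 5.5, -0.3]
width: 19.5
```

>>> carry_out(
  targets=[1, 0, -0.3, 0, 0],
)

```text
time_s: 12.08
ee_pos: [454.2, -20.9, 118.6]
ee_rot: [-0.56, 0.565, -0.427, 0.431]
force: [-0.5, 7.9, -0.5]
width: 19.2
```

>>> carry_out(
  targets=[1, 0, -0.3, 0, 0],
)

```text
time_s: 12.2
ee_pos: [454.2, -22.5, 118.6]
ee_rot: [-0.56, 0.565, -0.427, 0.43]
force: [-1.1, 8.5, 0.0]
width: 19.5
```

>>> carry_out(
  targets=[1, 0.03, -0.3, 0, 0],
)

```text
time_s: 12.32
ee_pos: [454.5, -23.9, 118.5]
ee_rot: [-0.561, 0.564, -0.427, 0.429]
force: [-0.9, 9.8, 0.5]
width: 18.9
```

>>> carry_out(
  targets=[1, 0.0, -0.4, 0, 0, 1, 0.05, -0.7, 0, 0, 1, 0.1, -0.9, 0, 0, 1, 0.1, -0.9, 0, 0],
)

```text
time_s: 12.82
ee_pos: [455.3, -31.9, 118.5]
ee_rot: [-0.562, 0.564, -0.427, 0.429]
force: [-0.8, 6.1, 2.5]
width: 19.0
```

>>> carry_out(
  targets=[1, 0, 0, 0, 0, 1, 0, 0, 0, 0, 0.5, 0, 0, 0, 0, 0.5, 0, 0, 0, 0, 0.5, 0, 0, 0, 0, 0.5, 0, 0, 0, 0, 0.5, 0, 0, 0, 0],
)

```text
time_s: 13.7
ee_pos: [455.3, -32.0, 118.5]
ee_rot: [-0.562, 0.564, -0.427, 0.429]
force: [0.4, 0.0, -0.1]
width: 45.9
```

>>> carry_out(
  targets=[0.5, 0, 0, 3, 0, 0.5, 0, 0, 6, 0, 0.6, 0, 1, 9, 0, 1, 1.5, 5, 10, -8, 1, 3, 10, 10, -16, 1, 5, 15, 10, -24, 1, 6.7, 20.3, 10, -32, 1, 6.7, 20.3, 10, -32, 1, 6.7, 20.3, 10, -32, 1, 6.7, 20.3, 10, -32],
)

```text
time_s: 14.95
ee_pos: [522.2, 169.3, 218.5]
ee_rot: [-0.421, 0.425, -0.566, 0.567]
force: [0.6, -0.4, 0.8]
width: 0.3
```

```bash
python3 - <<'E'
from cell import r
import cv2,numpy as np
from scipy.spatial.transform import Rotation as R
print(np.round(R.from_quat(r.get_obs()["ee_rot"],scalar_first=True).as_matrix(),3))
for n,(x0,y0,x1,y1) in dict(scene=(185,130,345,260),top=(205,150,345,255)).items():
    c=r.camera(n); np.savez(f"{n}2.npz",**c)
    cv2.imwrite(f"pics/{n}2.png",cv2.resize(c["frame"][y0:y1,x0:x1,::-1],None,fx=4.5,fy=4.5,interpolation=cv2.INTER_CUBIC))
E
```

```text
[[-0.284 -0.003  0.959]
 [-0.959 -0.005 -0.284]
 [ 0.005 -1.    -0.001]]
```

View pics/scene2.png

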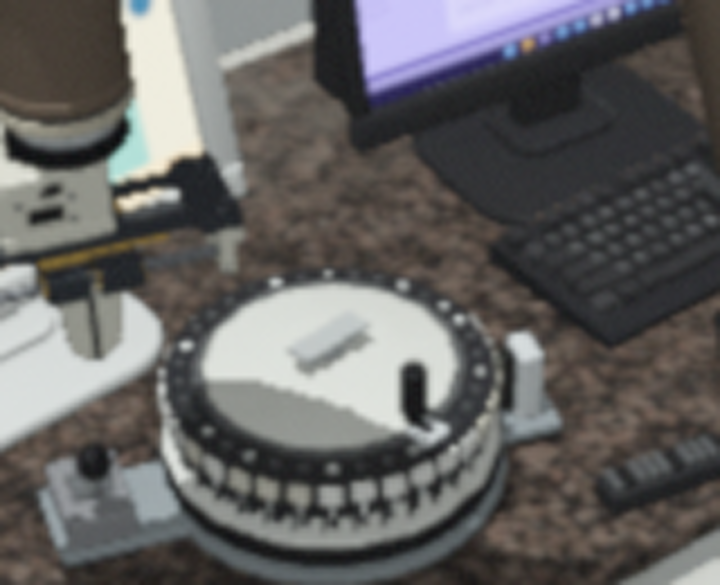

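View pics/top2.png

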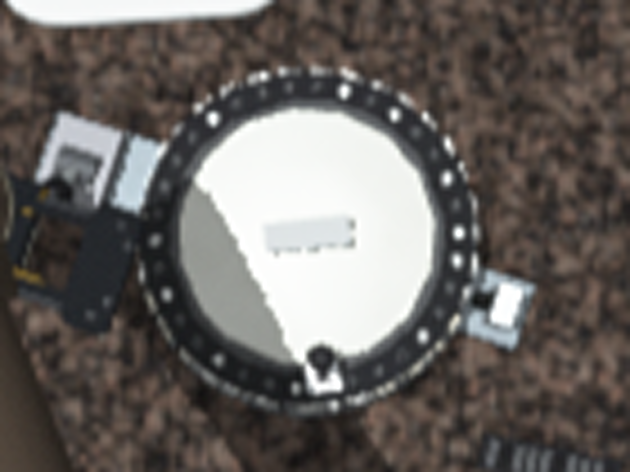

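```bash
python3 - <<'E'
import numpy as np,cv2
from h import *
t=np.load("top2.npz"); t0=np.load("top0.npz")
k=ray(t,205+321/4.5,150+355/4.5,148); d=k-[538.6,-19.6,148]; print(k,np.hypot(*d[:2]),np.degrees(np.arctan2(d[1],d[0]))%360)
# unit shift: phase correlation on wiper patch
for n,(x0,y0,x1,y1) in dict(wiper=(308,206,328,230)).items():
    a=t0["frame"][y0:y1,x0:x1].mean(2).astype(np.float32);b=t["frame"][y0:y1,x0:x1].mean(2).astype(np.float32)
    print(n,cv2.phaseCorrelate(a,b,cv2.createHanningWindow(a.shape[::-1],cv2.CV_32F)))
E
```

```text
[455.27407208 -33.29100617 148.        ] 84.44319933330239 189.33070904380682
wiper ((-0.02605652506829692, -0.1765696670573096), 1.0246104791760444)
```

>>> carry_out(
  targets=[1, 0, 0.1, -5, 0, 1, 0, 0.1, -10, 0, 1, 0, 0.1, -13, 0, 1, 0, 0.1, -14.3, 0, 1, 0, 0.1, -14.3, 0, 1, 0, 0.1, -14.3, 0],
)

```text
time_s: 15.8
ee_pos: [523.3, 170.8, 77.0]
ee_rot: [-0.422, 0.424, -0.566, 0.568]
force: [0.9, -0.7, 0.0]
width: 0.2
```

>>> carry_out(
  targets=[1, 0.8, -0.2, 0, 0, 1, 1.6, -0.45, 0, 0, 1, 2.4, -0.7, 0, 0, 1, 3.2, -0.9, 0, 0],
)

```text
time_s: 16.3
ee_pos: [555.6, 161.7, 77.0]
ee_rot: [-0.422, 0.424, -0.566, 0.568]
force: [-1.2, -0.4, 2.0]
width: 0.6
```

>>> carry_out(
  targets=[1, 0.8, -0.2, 0, 0, 1, 1.6, -0.45, 0, 0],
)

```text
time_s: 16.55
ee_pos: [572.2, 157.0, 76.9]
ee_rot: [-0.422, 0.424, -0.566, 0.568]
force: [-1.3, 0.2, 0.1]
width: 0.1
```

>>> carry_out(
  targets=[1, 0.7, -0.2, 0, 0, 1, 1.3, -0.4, 0, 0],
)

```text
time_s: 16.8
ee_pos: [585.8, 152.8, 76.8]
ee_rot: [-0.422, 0.424, -0.566, 0.568]
force: [-1.3, 0.5, -1.1]
width: 0.7
```

>>> carry_out(
  targets=[1, 0.4, -0.1, 0, 0],
)

```text
time_s: 16.92
ee_pos: [589.9, 151.5, 76.5]
ee_rot: [-0.422, 0.424, -0.566, 0.568]
force: [-1.0, 0.1, -0.6]
width: 0.3
```

>>> carry_out(
  targets=[1, 0.3, -0.1, 0, 0],
)

```text
time_s: 17.05
ee_pos: [592.9, 150.5, 76.3]
ee_rot: [-0.421, 0.424, -0.566, 0.567]
force: [-3.2, 0.9, -0.8]
width: 0.5
```

>>> carry_out(
  targets=[1, 0.3, -0.1, 0, 0],
)

```text
time_s: 17.18
ee_pos: [593.6, 150.3, 75.9]
ee_rot: [0.42, -0.426, 0.567, -0.566]
force: [-13.5, 3.6, 7.3]
width: 0.4
```

```bash
python3 - <<'E'
from cell import r
import cv2,numpy as np
n,(x0,y0,x1,y1)="scene",(175,130,335,260)
c=r.camera(n); np.savez(f"{n}3.npz",**c)
cv2.imwrite(f"pics/{n}3.png",cv2.resize(c["frame"][y0:y1,x0:x1,::-1],None,fx=4.5,fy=4.5,interpolation=cv2.INTER_CUBIC))
E
```

View pics/scene3.png

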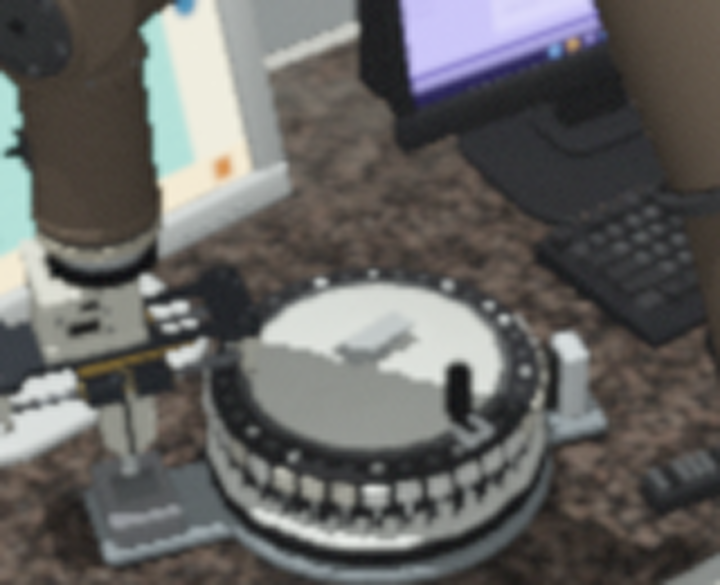

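>>> carry_out(
  targets=[1, -0.3, 0.1, 0, 0, 1, -2, 0.6, 0, 0, 1, -4, 1.2, 0, 0, 1, -4, 1.2, 4, 0, 1, -6, 2, 9, 0, 1, -10, 3, 13, 0, 1, -14, 4, 13, 0, 1, -18, 8, 13, 0, 1, -18, 8, 13, 0, 1, -18, 8, 13, 0],
)

```text
time_s: 18.48
ee_pos: [414.1, 230.2, 206.2]
ee_rot: [0.421, -0.425, 0.567, -0.566]
force: [0.5, -0.6, 0.1]
width: 0.4
```

```bash
python3 - <<'E'
from cell import r
import cv2,numpy as np
for n,(x0,y0,x1,y1) in dict(scene=(185,130,345,260),top=(205,150,345,255)).items():
    c=r.camera(n); np.savez(f"{n}4.npz",**c)
    cv2.imwrite(f"pics/{n}4.png",cv2.resize(c["frame"][y0:y1,x0:x1,::-1],None,fx=4.5,fy=4.5,interpolation=cv2.INTER_CUBIC))
print(r.get_obs()["force"])
E
```

```text
[-0.54267258  0.22283531  0.0350833 ]
```

View pics/scene4.png

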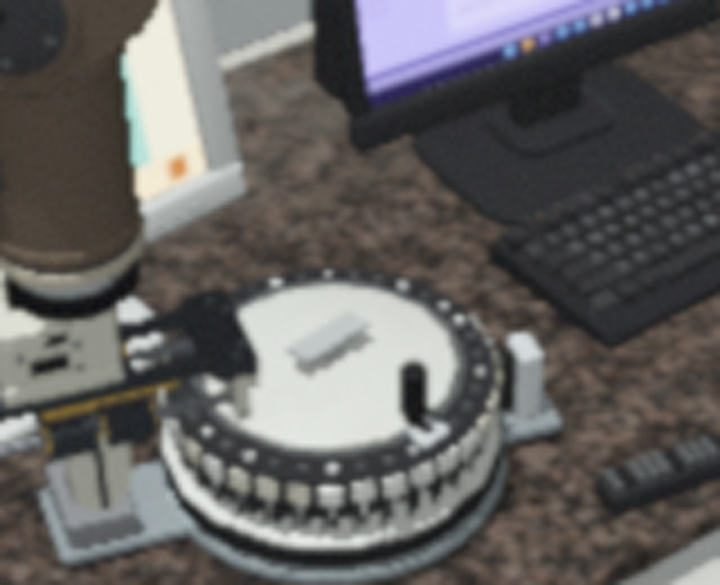

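View pics/top4.png

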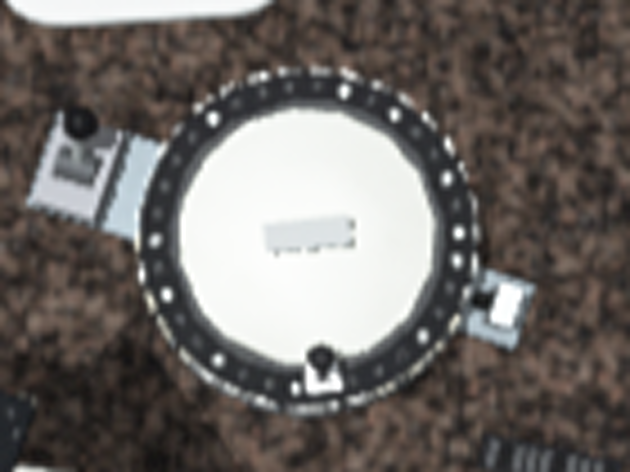

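```bash
python3 - <<'E'
import numpy as np,cv2
from h import *
t=np.load("top4.npz"); t0=np.load("top0.npz")
b=ray(t,205+80/4.5,150+123/4.5,86)[:2]; u=np.array([.96,-.281]); p=np.array([588.6,151.2]); print(b,(b-p)@u)
for n,(x0,y0,x1,y1) in dict(wiper=(308,206,328,230),disc=(235,165,312,242)).items():
    a=t0["frame"][y0:y1,x0:x1].mean(2).astype(np.float32);c=t["frame"][y0:y1,x0:x1].mean(2).astype(np.float32)
    print(n,cv2.phaseCorrelate(a,c,cv2.createHanningWindow(a.shape[::-1],cv2.CV_32F)))
for f in (0,2,4):
    q=np.load(f"top{f}.npz"); g=q["frame"]; cv2.imwrite(f"/tmp/x{f}.png",g)
d=cv2.absdiff(t0["frame"],t["frame"]).max(2)
for nm,(x,y) in dict(bottle=(382,233),tips=(415,243),timer=(147,194),seg=(326,253),marker=(208,256)).items(): print(nm,d[y-8:y+8,x-10:x+10].mean())
E
```

```text
[614.22278692 141.585997  ] 27.299410283452765
wiper ((-0.0680267867332578, -0.13922445223899516), 1.0442328785856565)
disc ((0.18505150181715635, -0.25911256347885825), 0.6492498794198036)
bottle 2.146875
tips 3.70625
timer 2.3125
seg 2.003125
marker 57.1375
```

```bash
python3 - <<'E'
from cell import r
print(r.job_done())
E
```

```text
the job is handed in; nothing more can be done
None
```

The carousel stands with the middle of its tight place at the wiper, and the flag lever is pushed right over. I handed the job in at about 18.6 s; no verdict was reported.

**Tight place:** I gripped the knob and turned the carousel slowly anticlockwise from a world bearing of -63°. Drag stayed at 1–3 N until it rose to about 10 N near 188°. Crossing it finely both ways, I felt the rise at about 179.5° anticlockwise and 197.2° clockwise. That puts the middle at about 188.3°, and I let go of the knob there.

**Flag lever:** I pushed it with shut fingers until the force rose to about 14 N at its stop. I then backed the arm clear.

**Last checks:**
- **Knob:** the last picture shows it where it was just after release. Measured by camera after release it stood at about 189.3°, 1° from the arm's own reading and well inside the 8° allowed.
- **Flag ball:** it measures about 27 mm on the +x side of its pivot, which is the stop (26 mm).
- **Unit:** it shifted less than 1 mm at the wiper.
- **Bystanders:** the bottle, tips, timer and segment look unchanged.
- **Marker:** its check failed, because the picture there differed strongly from the first one. The arm probably covered it in that view; nothing I did came near it at bench height.
- **Robot:** it was touching nothing, with a force reading of about 0.5 N.
- **Wiper force:** it cannot be read directly, so I judged it only from the drag at the knob.

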